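# Clear the scale and pile the find cases on it

## Robot

A 6-joint arm with a two-finger parallel gripper is mounted at the origin on the work surface. World frame = base frame: x ahead of the robot, y to its left, z up, the work surface at z = 0. Lengths are in m, angles in rad, forces in N, time in s.
With the tool pointing down it reaches from about 0.35 to 0.95 m from the base axis. Payload 17.4 kg.
Tool frame: the origin (TCP) lies at the very end of the fingers, on their centre line; the grasp point (between the pads) lies manip.grasp_offset behind it (manip.grasp_offset is the distance from the TCP to the grasp point, in m); z points along the fingers, y is the line along which they close (so a half turn about z gives the same grasp; the last joint's range is limited). The gripper opens to 93 mm and grips with 3 to 60 N. Pads are 15 mm wide; open, the fingers measure 128 mm over their backs; the gripper's body (75 mm by 188 mm) begins 65 mm behind the grasp point.
Start: joints at [1.09, 0.116, 1.442, -0, 1.584, -0.038], TCP at [0.289, 0.61, 0.219] pointing down, gripper open.
Joint ranges: [-2.83, 2.83], [-0.83, 2.19], [0.07, 2.5], [-1.14, 4.28], [0.01, 3], [-2.97, 2.97]. Speed limits (rad/s): [1.89, 1.89, 2.22, 3.14, 3.14, 3.14].

## Interface

Orientations are given as a 3x3 rotation matrix whose columns are the frame's x, y, z axes.
In Python, from station import manip gives the robot as it stands.
- The arm moves only by the tool carry_out, never from a script. Its argument "increments" is one flat list of numbers, 7 for each row, row after row: the shift along the tool's x, y, z in mm, then the turn, a rotation vector about the tool's x, y, z in degrees, then the opening, from 0 (shut) to 1 (fully open). A call has 1 to 20 rows; each row shifts and turns the commanded pose from where the row before left it, along the tool's axes as they then stand; what a row does not reach is not made up. A row lasts 1/8 s, in which the tool goes at most 62.5 mm and 10.7 degrees, less where a joint would pass 70% of its speed; a pose out of reach is approached as far as the arm can. A call is refused whole if a number of a shift passes 62.5 or a number of a turn 10.7, either way. A call with a gripper value outside its range is refused whole. The fingers move at their own pace and stop on an object; "grip_force" is the grip in N (left out, the last holds). Time passes only in rows, so rows that do not move let the fingers close. It gives the time, the measured TCP pose, the force, the opening and the grip force at its end, in the units of the state.
- manip.observe(): the state, without advancing time (a new reading comes with each control period).
- manip.read_camera(name): name is "side" or "top" or "wrist"; returns the picture (400x640x3 uint8, red, green, blue); there is no depth.
- manip.camera_params(name): a dict with "K" (3x3 intrinsics, pixels), "k1" (the pictures are not rectified: a ray, as slopes to the right and down, at radius r is drawn at 1 + k1 r^2 times it, then the intrinsics apply), "world_from_camera" (4x4, takes a point from camera to world coordinates). Camera axes: x right, y down, z forward; pixel columns grow to the right and rows downward; lengths in m; the calibration is good to about 2 mm. A picture is of the moment at which its call begins: read the wrist's pose just before it. camera_params takes no time and is no camera call; for the wrist camera it gives the pose at the moment of the call.
- manip.job_done(): hands the job in; it is judged then, once.
The state is a dict: "clock": time; "joint_positions": joint angles; "joint_vel": joint speeds; "effort": joint torques, N m; "position": TCP position; "tcp_rot": TCP orientation; "contact_force": force on the tool from outside, world axes, zero at the start; "moment": the same for the moment, N m; "width": opening from 0.0 (shut) to 1.0 (fully open); "gripper_force": force on a finger pad.
Only numpy, scipy, OpenCV 4.12 (cv2) and the standard library are available. Lean on these libraries where they do the work, as an engineer would, in place of code of your own. Each camera call takes 0.05 s, during which the arm holds its last target. There are 200 camera calls.

## Task

The three find cases are to be weighed together: first lift the steel canister off the scale by its handle and stand it upright, wholly on the cork mat. Then pile the cases in the middle of the scale's pan, square to the pan's edges, one by one: red at the bottom, green on it, white on top, lying flat with all their edges flush in one neat pile. Set everything down gently without dropping it, and leave the blue case and all the other things where they are.

Things in the scene. Friction and masses are not known exactly. Their poses are not given: they have to be found in the camera images.
- scale: white bench scale, fixed to the table, 235 x 170 mm, 50 mm high, with a square steel weighing pan of 156 x 156 mm on top; origin on the table under the pan's centre; x and y along the pan's edges; its display panel (38 mm high) sticks out to 150 mm on its -x side, to 85 mm on +x
- pan (a point): centre of the pan's upper face, 50 mm above the table; axes as the scale's
- cork_mat: round brown cork mat, 140 mm across, 6 mm thick, fixed to the table; origin at the centre of its underside
- canister: lidded steel canister with a blue band, 88 mm across at the lid, 88 mm high without its handle, about 0.4 kg, at first standing on the scale's pan; origin at the centre of its underside, z up; a rigid arched handle stands over the lid along the canister's own y axis (78 mm long in all)
- canister_grip (a point): centre of the canister's dark wooden handle grip, 127 mm above its underside; the grip is 56 mm long along y, 14 mm thick along x, 14 mm high (120 to 134 mm above the underside); 32 mm is free between grip and lid; axes as the canister's
- red_case: flat closed find case, grey with a brick-red lid, 96 x 56 x 26 mm high, about 0.2 kg; origin at the centre of its underside, x along its 96 mm length, y across its 56 mm width, z up
- green_case: flat closed find case, grey with a green lid, 96 x 56 x 20 mm high, about 0.16 kg; origin at the centre of its underside, x along its 96 mm length, y across its 56 mm width, z up
- white_case: flat closed find case, grey with a white lid, 96 x 56 x 15 mm high, about 0.12 kg; origin at the centre of its underside, x along its 96 mm length, y across its 56 mm width, z up
- blue_case: flat closed find case, grey with a blue lid, 96 x 56 x 20 mm high, not part of this job; origin at the centre of its underside, x along its 96 mm length, y across its 56 mm width, z up
- amber_bottle: bystander: small amber bottle with a black cap, 36 mm across, 85 mm high; origin at the centre of its underside
- glue_bottle: bystander: yellow glue bottle with a green cap, 54 mm across, 130 mm high; origin at the centre of its underside
- carton: bystander: red and white carton, 45 x 65 x 85 mm high; origin at the centre of its underside
- brush: bystander: brush lying on the table, 170 mm long along its x axis; origin on its underside
There are look-alikes about, which are no part of the job. What is shaped like the green_case but black is not meant. Leave any black or orange look-alike of the white_case alone.

How it is judged:
On the way, in this order (a step that is already met when the one before it is completed fails the run):
1. the canister stands upright on the cork mat, let go (horizontal distance between canister and cork_mat below 0.03 m and z of canister in the frame of cork_mat between 0.002 and 0.01 m and linear speed of canister below 0.02 m/s and angle between canister's own z axis and vertical below 0.06 rad and contact force between the fingers and canister below 0.1 N), for 0.2 s.
2. the red case lies in the middle of the pan, square to it, let go (horizontal distance between red_case and pan below 0.016 m and (angle between the x axis of red_case and the x axis of pan, either way round below 0.12 rad or angle between the x axis of red_case and the y axis of pan, either way round below 0.12 rad) and z of red_case in the frame of pan between -0.004 and 0.004 m and linear speed of red_case below 0.02 m/s and angle between red_case's own z axis and vertical below 0.06 rad and contact force between the fingers and red_case below 0.1 N), for 0.2 s.
3. the green case lies flush on the red case, let go (horizontal distance between green_case and red_case below 0.007 m and angle between the x axis of green_case and the x axis of red_case, either way round below 0.1 rad and z of green_case in the frame of red_case between 0.022 and 0.03 m and linear speed of green_case below 0.02 m/s and angle between green_case's own z axis and vertical below 0.06 rad and contact force between the fingers and green_case below 0.1 N), for 0.2 s.
4. the white case lies flush on the green case, let go (horizontal distance between white_case and green_case below 0.007 m and angle between the x axis of white_case and the x axis of green_case, either way round below 0.1 rad and z of white_case in the frame of green_case between 0.016 and 0.024 m and linear speed of white_case below 0.02 m/s and angle between white_case's own z axis and vertical below 0.06 rad and contact force between the fingers and white_case below 0.1 N), for 0.2 s.
At the end, for the whole second after the job is handed in: Canister upright on the cork mat, centred within 30 mm. Red case flat on the pan, within 16 mm of its centre and 0.12 rad of its edges' direction; green flat on red, white flat on green, each within 7 mm and 0.10 rad of the case below (half turns alike). All at rest (horizontal distance between canister and cork_mat below 0.03 m and z of canister in the frame of cork_mat between 0.002 and 0.01 m and linear speed of each of canister, red_case, green_case, white_case below 0.02 m/s and angle between each of canister, red_case, green_case, white_case's own z axis and vertical below 0.06 rad and horizontal distance between red_case and pan below 0.016 m and (angle between the x axis of red_case and the x axis of pan, either way round below 0.12 rad or angle between the x axis of red_case and the y axis of pan, either way round below 0.12 rad) and z of red_case in the frame of pan between -0.004 and 0.004 m and horizontal distance between green_case and red_case below 0.007 m and angle between the x axis of green_case and the x axis of red_case, either way round below 0.1 rad and z of green_case in the frame of red_case between 0.022 and 0.03 m and horizontal distance between white_case and green_case below 0.007 m and angle between the x axis of white_case and the x axis of green_case, either way round below 0.1 rad and z of white_case in the frame of green_case between 0.016 and 0.024 m); the robot touches nothing.
It fails at once if a bystander (blue case, amber bottle, glue bottle, carton, brush) is moved more than 20 mm (distance of any of blue_case, amber_bottle, glue_bottle, carton, brush from where it was at the start of the episode above 0.02 m).
It fails at once if a bystander is tipped over (angle between any of blue_case, amber_bottle, glue_bottle, carton's own z axis and vertical above 0.5 rad).
It fails at once if the canister or a case is dropped or thrown (faster than 0.6 m/s while out of the fingers) ((linear speed of canister above 0.6 m/s and contact force between the fingers and canister below 0.01 N) or (linear speed of red_case above 0.6 m/s and contact force between the fingers and red_case below 0.01 N) or (linear speed of green_case above 0.6 m/s and contact force between the fingers and green_case below 0.01 N) or (linear speed of white_case above 0.6 m/s and contact force between the fingers and white_case below 0.01 N)).
It fails at once if the canister is tipped more than 35 degrees (angle between canister's own z axis and vertical above 0.61 rad).
It also fails if it takes over 72 s, if anything falls off the work surface, if the arm or the gripper's body presses on something with over 40 N, if the wrist force passes 120 N, or if a joint passes its speed limit or range.

## Working session

There is one attempt and no reset: what is moved stays moved. The work goes in short steps, Python scripts to look and compute and a tool call to move; the robot and the scene stay as the last step left them, time stands still between calls to the robot, and variables do not carry over. Pictures are saved under pics/ and viewed, at most 10 in all, crops included, and the job is handed in when it is done.

Besides the shell and the picture viewer there is one more tool, called in YAML: its name, and indented under it one key for each argument. carry_out: Moves the arm, as the interface text tells. Its arguments: {"type":"object","properties":{"increments":{"type":"array","items":{"type":"number"}},"grip_force":{"type":"number"}},"required":["increments"]}

```bash
mkdir -p pics
python3 - <<'E'
from station import manip
import cv2,numpy as np
print(manip.grasp_offset); s=manip.observe(); print(s['clock'],s['position'],np.round(s['tcp_rot'],3),s['width'])
for n in ['top','side','wrist']:
    p=manip.camera_params(n); print(n,np.round(p['K'],1).tolist(),p['k1'],np.round(p['world_from_camera'],3).tolist())
    im=manip.read_camera(n); cv2.imwrite(f'pics/{n}0.png',im[:,:,::-1])
E
```

```text
0.0188
0.0 [0.28913187 0.60969889 0.2178864 ] [[-0.904  0.428 -0.001]
 [ 0.428  0.904 -0.001]
 [ 0.    -0.001 -1.   ]] 1.0003094012504592
top [[408.1, 0.0, 322.9], [0.0, 408.1, 196.4], [0.0, 0.0, 1.0]] -0.03560853816116779 [[0.004, -0.993, 0.122, 0.4], [-1.0, -0.006, -0.017, 0.002], [0.017, -0.122, -0.992, 1.465], [0.0, 0.0, 0.0, 1.0]]
side [[490.7, 0.0, 317.0], [0.0, 490.7, 200.0], [0.0, 0.0, 1.0]] -0.03892057611140391 [[-0.981, -0.117, 0.153, 0.317], [-0.192, 0.517, -0.834, 1.216], [0.019, -0.848, -0.529, 0.882], [0.0, 0.0, 0.0, 1.0]]
wrist [[276.6, 0.0, 321.3], [0.0, 276.6, 202.8], [0.0, 0.0, 1.0]] -0.04894622026738101 [[0.428, 0.861, 0.275, 0.212], [0.904, -0.408, -0.13, 0.645], [0.0, 0.304, -0.953, 0.384], [0.0, 0.0, 0.0, 1.0]]
```

View pics/top0.png

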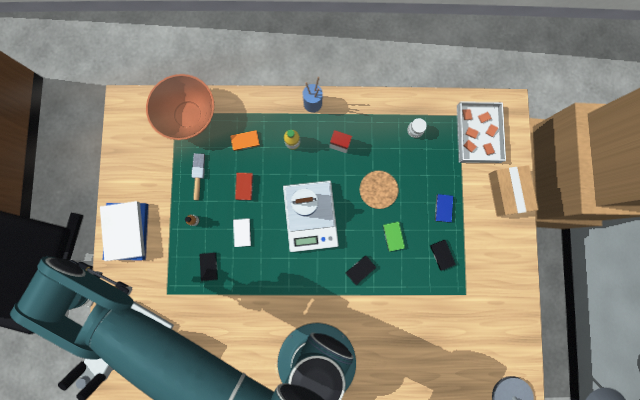

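View pics/side0.png

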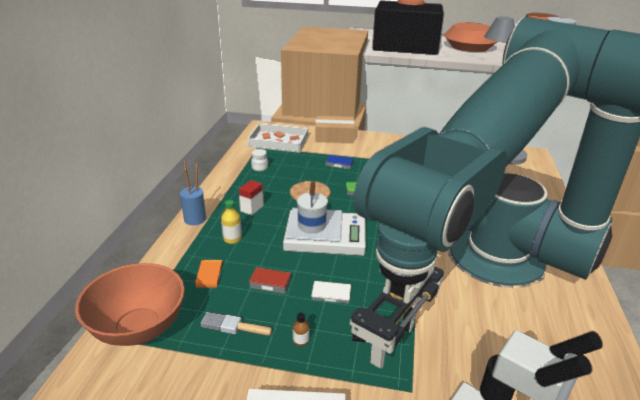

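The top view shows red (244,186), white (242,233), green (394,236), blue (444,208), the mat (379,189), and the scale (311,216) with the canister at (305,202). The side view shows the same layout, with green partly hidden behind the arm.

```bash
cat > h.py <<'E'
from station import manip
import cv2,numpy as np
def grab(n,name=None):
    p=manip.camera_params(n); im=manip.read_camera(n)[:,:,::-1].copy()
    if name: cv2.imwrite(f'pics/{name}.png',im)
    return im,p
def ray(p,uv):
    K=p['K']; k=p['k1']
    q=cv2.undistortPoints(np.array(uv,float).reshape(-1,1,2),K,np.array([k,0,0,0,0.])).reshape(-1,2)
    T=p['world_from_camera']; d=np.c_[q,np.ones(len(q))]@T[:3,:3].T
    return T[:3,3],d
def cast(p,uv,z):
    o,d=ray(p,uv); return (o+d*((z-o[2])/d[:,2])[:,None])
def tri(p1,a,p2,b):
    o1,d1=ray(p1,a);o2,d2=ray(p2,b);d1=d1[0]/np.linalg.norm(d1);d2=d2[0]/np.linalg.norm(d2)
    t=np.linalg.lstsq(np.c_[d1,-d2],o2-o1,rcond=None)[0]
    x,y=o1+t[0]*d1,o2+t[1]*d2; return (x+y)/2,np.linalg.norm(x-y)
H={'red':[((0,110,60),(8,255,255)),((172,110,60),(180,255,255))],'green':[((40,110,110),(70,255,255))],
 'white':[((0,0,170),(180,45,255))],'mat':[((5,60,90),(20,200,255))]}
def mask(im,c):
    h=cv2.cvtColor(im,cv2.COLOR_BGR2HSV); m=0
    for a,b in H[c]: m=m|cv2.inRange(h,a,b)
    return m
def blob(im,c,at=None,rad=30):
    """contours with area>60, nearest to 'at'"""
    cs,_=cv2.findContours(mask(im,c),cv2.RETR_EXTERNAL,cv2.CHAIN_APPROX_NONE)
    cs=[k for k in cs if cv2.contourArea(k)>60]
    if at is not None: cs=[k for k in cs if np.hypot(*(np.array(cv2.minAreaRect(k)[0])-at))<rad]
    return max(cs,key=cv2.contourArea)[:,0,:].astype(float) if cs else None
def rect(p,c,z):
    """world rectangle of contour on plane z: centre, size(long,short), yaw of long axis deg"""
    w=cast(p,c,z)[:,:2]; (cx,cy),(a,b),t=cv2.minAreaRect((w*1000).astype(np.float32))
    if a<b: a,b,t=b,a,t+90
    return np.round([cx,cy,a,b,(t+90)%180-90],1)
E
python3 - <<'E'
from h import *
im=cv2.imread('pics/top0.png'); p=manip.camera_params('top')
for c,at,z in [('red',(244,186),.026),('white',(242,233),.015),('green',(394,236),.02),('mat',(379,189),.006)]:
    b=blob(im,c,at); print(c, None if b is None else (rect(p,b,z),cv2.minAreaRect(b.astype(np.float32))))
print(np.round(cast(p,[[284,187],[327,181],[338,248],[290,251]],.04),3).tolist(), np.round(cast(p,[[305,202]],.175),3), np.round(cast(p,[[294,203],[318,200]],.175),3).tolist())
E
```

```text
red (array([613. , 260.2,  94.8,  57.2,  -1.1]), ((243.47508239746094, 185.99876403808594), (16.02997589111328, 26.716625213623047), 2.862405300140381))
white (array([448.9, 265.4,  95.8,  58.3,   3.9]), ((241.32264709472656, 232.42076110839844), (27.104827880859375, 16.506145477294922), 87.51044464111328))
green (array([ 438. , -274.2,   96.7,   58.2,   11.9]), ((393.7882080078125, 236.04705810546875), (27.550168991088867, 16.269786834716797), 77.47119140625))
mat (array([ 6.064e+02, -2.243e+02,  1.356e+02,  1.347e+02, -4.000e-01]), ((378.5, 189.5), (37.0, 37.0), 90.0))
[[0.608, 0.115, 0.04], [0.63, -0.037, 0.04], [0.395, -0.075, 0.04], [0.384, 0.091, 0.04]] [[0.541 0.037 0.175]] [[0.537, 0.072, 0.175], [0.547, -0.004, 0.175]]
```

View pics/wrist0.png

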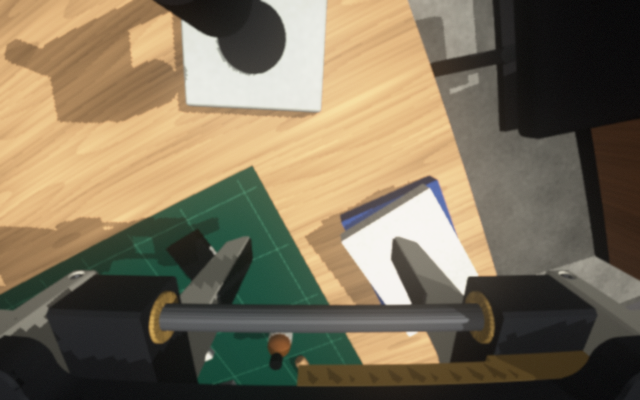

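The wrist view shows the fingertips at about (240,245) and (400,245). The area under the TCP is visible above that. Next I move the wrist over the scale.

carry_out:
  increments: [-39,-35,-15.2,0,0,0,1,-39,-35,-15.2,0,0,0,1,-39,-35,-15.2,0,0,0,1,-39,-35,-15.2,0,0,0,1,-39,-35,-15.2,0,0,0,1,-39,-35,-15.2,0,0,0,1,-39,-35,-15.2,0,0,0,1,-39,-35,-15.2,0,0,0,1,-39,-35,-15.2,0,0,0,1,-39,-35,-15.2,0,0,0,1,-39,-35,-15.2,0,0,0,1,-39,-35,-15.2,0,0,0,1,0,0,0,0,0,9.4,1,0,0,0,0,0,9.4,1,0,0,0,0,0,9.4,1,0,0,0,0,0,9.4,1,0,0,0,0,0,9.4,1,0,0,0,0,0,9.4,1,0,0,0,0,0,0,1,0,0,0,0,0,0,1]

```text
clock: 2.65
position: [0.5321, 0.0299, 0.401]
tcp_rot: [[-0.147, 0.989, -0.0], [0.989, 0.147, -0.0], [0.0, -0.0, -1.0]]
contact_force: [0.5, 0.1, -0.4]
width: 1.003
gripper_force: 0.0
```

```bash
cat >> h.py <<'E'
def st():
    s=manip.observe(); R=s['tcp_rot']; print('t',round(s['clock'],2),'tcp',np.round(s['position']*1000,1),'yaw',round(np.degrees(np.arctan2(R[1,1],R[0,1])),2),'tilt',np.round(R[:2,2],4),'w',round(s['width'],3),'F',np.round(s['contact_force'],1),'g',np.round(s['gripper_force'],1),'q',np.round(s['joint_positions'],2)); return s
def go(x,y,z,yaw,ref=None):
    """total shift (mm, tool axes) and turn about tool z (deg) to reach target; half turns alike"""
    s=manip.observe(); R=s['tcp_rot']; d=np.array([x,y,z])-s['position']*1000; t=R.T@d
    a=np.degrees(np.arctan2(R[1,1],R[0,1])); turn=-((yaw-a+90)%180-90)
    print('shift tool',np.round(t,1),'turn tool z',round(turn,2),'tilt fix about tool x,y (deg)',np.round(np.degrees(np.cross(R[:,2],[0,0,-1])@R)[:2],2))
E
python3 - <<'E'
from h import *
st(); grab('wrist','w1')
E
```

```text
t 2.65 tcp [532.1  29.9 401. ] yaw 8.45 tilt [-0.0002 -0.    ] w 1.003 F [ 0.5  0.1 -0.4] g 0.0 q [ 0.01 -0.18  1.44 -0.    1.88 -0.14]
```

View pics/w1.png

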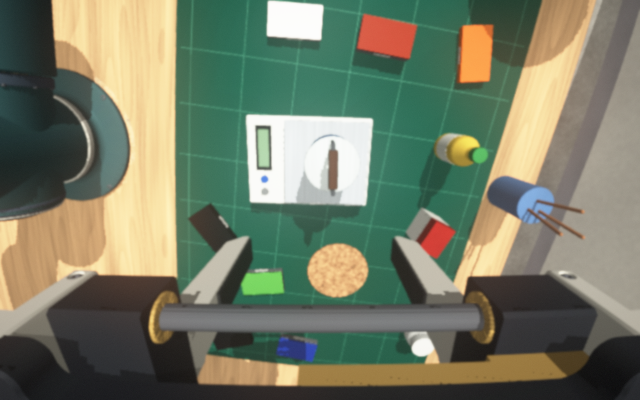

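The wrist view shows the scale with corners near (247,115), (372,119), (367,206), (248,203). The wooden grip is at (333,168), the mat at (338,270), red at (387,37), white at (295,20) and green at (262,281).

```bash
cat >> h.py <<'E'
H['grip']=[((0,60,20),(15,255,140))]
H['red']=[((0,150,60),(6,255,255)),((172,150,60),(180,255,255))]
E
python3 - <<'E'
from h import *
im=cv2.imread('pics/w1.png'); p=manip.camera_params('wrist')
b=blob(im,'grip',(333,168),20); print('grip',cv2.minAreaRect(b.astype(np.float32)),rect(p,b,.184))
m=blob(im,'mat',(338,270),25); print('mat',rect(p,m,.006), cv2.minAreaRect(m.astype(np.float32)))
for c,at,z in [('red',(387,37),.026),('white',(295,20),.015),('green',(262,281),.02)]:
    b=blob(im,c,at); print(c, rect(p,b,z),cv2.minAreaRect(b.astype(np.float32)))
print(np.round(cast(p,[[372,119],[367,206]],.05)*1000), np.round(cast(p,[[247,115],[248,203]],.038)*1000))
E
```

```text
grip ((332.5, 169.5), (37.0, 7.0), 90.0) [546.3  42.7  52.6  10.  -81.1]
mat [ 606.4 -222.2  138.7  138.7  -38.4] ((337.0, 270.0), (52.0, 60.0), 90.0)
red [613.4 262.5  95.1  55.4  -1.6] ((386.2460632324219, 36.447723388671875), (53.72609329223633, 34.77072525024414), 11.633633613586426)
white [449.1 267.2  98.9  58.6   3.9] ((294.0852966308594, 19.89118003845215), (56.60201644897461, 36.584232330322266), 4.39870548248291)
green [ 438.1 -272.9   99.7   60.3   11.7] ((262.2062072753906, 283.5361022949219), (22.522199630737305, 42.864830017089844), 87.39744567871094)
[[611. 120.  50.]
 [634. -43.  50.]] [[385.  94.  38.]
 [399. -75.  38.]]
```

carry_out:
  increments: [3.4,5.2,50,0,0,0,1,3.4,5.2,50,0,0,0,1,3.4,5.2,50,0,0,0,1,0,0,0,0,0,0,1,0,0,0,0,0,0,1]

```text
clock: 3.32
position: [0.5465, 0.0421, 0.2535]
tcp_rot: [[-0.144, 0.99, 0.002], [0.99, 0.144, -0.0], [-0.0, 0.002, -1.0]]
contact_force: [0.6, -0.4, 1.5]
width: 1.003
gripper_force: 0.0
```

Run:
```python
from h import *
T1=manip.camera_params('wrist')
s=st(); im,p=grab('wrist','w2')
b=blob(im,'grip',None); print('grip',cv2.minAreaRect(b.astype(np.float32)),rect(p,b,.184),rect(p,b,.18))
# first view pose: same orientation, tcp offset
p1=dict(p); T=p['world_from_camera'].copy(); T[:3,3]+=np.array([.5321,.0299,.401])-s['position']; p1['world_from_camera']=T
c=cv2.minAreaRect(b.astype(np.float32))[0]
print(tri(p1,[(332.5,169.5)],p,[c]))
```

```text
t 3.33 tcp [546.5  42.1 253.5] yaw 8.28 tilt [ 0.002 -0.   ] w 1.003 F [ 0.6 -0.4  1.5] g 0.0 q [ 0.03 -0.17  1.67 -0.    1.64 -0.11]
grip ((96.5, 290.5), (87.0, 35.0), 0.0) [326.3 -82.4 113.7  36.4  39.4] [322.8 -85.9 115.6  37.   39.4]
(array([0.5226868 , 0.09453079, 0.4005043 ]), np.float64(0.028948806897479182))
```

View pics/w2.png

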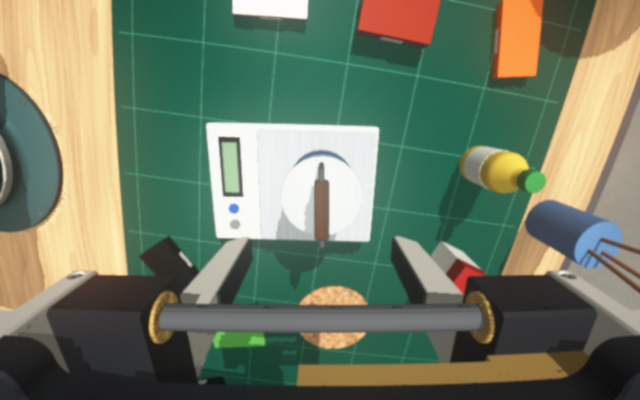

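The grip is now at about (321,210), between the fingers.

Run:
```python
from h import *
s=st(); im=cv2.imread('pics/w2.png');p=manip.camera_params('wrist')
b=blob(im,'grip',(321,210),15); q=cv2.minAreaRect(b.astype(np.float32)); print('grip',q,rect(p,b,.184),rect(p,b,.177))
# first-view camera pose: rigid TCP->camera
A=np.eye(4);A[:3,:3]=s['tcp_rot'];A[:3,3]=s['position']; E=np.linalg.inv(A)@p['world_from_camera']
B=np.eye(4);B[:3,:3]=np.array([[-.1471,.9891,-.0002],[.9891,.1471,0],[0,-.0002,-1]]);B[:3,3]=[.5321,.0299,.401]
p1=dict(p);p1['world_from_camera']=B@E
print(tri(p1,[(332.5,169.5)],p,[q[0]]))
go(546,42,158,8.9)
```

```text
t 3.38 tcp [546.7  42.1 253.9] yaw 8.26 tilt [0.0031 0.0001] w 0.998 F [ 0.6 -0.1  1. ] g 0.0 q [ 0.03 -0.17  1.67 -0.    1.64 -0.11]
grip ((320.9999694824219, 210.49998474121094), (56.99999237060547, 11.999998092651367), 90.0) [546.3  42.6  54.7  11.2 -81.3] [546.7  40.2  56.4  11.5 -81.3]
(array([0.54634514, 0.04280468, 0.1818195 ]), np.float64(0.00026584382138481025))
shift tool [ 0.  -1.  95.9] turn tool z -0.64 tilt fix about tool x,y (deg) [0.18 0.02]
```

carry_out:
  increments: [0,-0.5,32,0,0,-0.5,1,0,0,32,0,0,0,1,0,0,32,0,0,0,1,0,0,0,0,0,0,1,0,0,0,0,0,0,0,0,0,0,0,0,0,0,0,0,0,0,0,0,0,0,0,0,0,0,0,0,0,0,0,0,0,0,0,0,0,0,0,0,0,0,0,0,0,0,0,0,0]
  grip_force: 35

```text
clock: 4.75
position: [0.5456, 0.0422, 0.155]
tcp_rot: [[-0.152, 0.988, -0.0], [0.988, 0.152, 0.0], [0.0, -0.0, -1.0]]
contact_force: [-0.6, 0.5, 0.5]
width: 0.296
gripper_force: 0.0
```

Still closing, so I wait before lifting.

carry_out:
  increments: [0,0,0,0,0,0,0,0,0,0,0,0,0,0,0,0,0,0,0,0,0,0,0,0,0,0,0,0,0,0,-10,0,0,0,0,0,0,-20,0,0,0,0,0,0,-20,0,0,0,0,0,0,0,0,0,0,0]

```text
clock: 5.75
position: [0.5464, 0.0422, 0.2076]
tcp_rot: [[-0.152, 0.988, 0.003], [0.988, 0.152, 0.0], [-0.0, 0.003, -1.0]]
contact_force: [-0.7, 0.1, -3.1]
width: 0.152
gripper_force: 35.0
```

Run:
```python
from h import *
st(); im,p=grab('wrist','w3'); m=blob(im,'mat',(338,300),60)
im2,p2=grab('side','s1')
go(606.4,-223,155-44+10,8.9)
```

```text
t 5.75 tcp [546.4  42.2 207.6] yaw 8.73 tilt [0.0035 0.0001] w 0.152 F [-0.7  0.1 -3.1] g 35.0 q [ 0.03 -0.16  1.73 -0.    1.57 -0.12]
shift tool [-271.3   19.8   84.2] turn tool z -0.17 tilt fix about tool x,y (deg) [0.02 0.  ]
```

carry_out:
  increments: [-15,1.1,0,0,0,0,0,-30,2.2,0,0,0,0,0,-30,2.2,0,0,0,0,0,-30,2.2,0,0,0,0,0,-30,2.2,0,0,0,0,0,-30,2.2,0,0,0,0,0,-30,2.2,0,0,0,0,0,-30,2.2,0,0,0,0,0,-30,2.2,0,0,0,0,0,-16.3,1.2,0,0,0,0,0,0,0,0,0,0,0,0,0,0,25,0,0,0,0,0,0,25,0,0,0,0,0,0,25,0,0,0,0,0,0,12,0,0,0,0,0,0,3,0,0,0,0,0,0,0,0,0,0,0]

```text
clock: 7.98
position: [0.6067, -0.2229, 0.1159]
tcp_rot: [[-0.152, 0.988, 0.001], [0.988, 0.152, -0.0], [-0.0, 0.001, -1.0]]
contact_force: [-0.6, -1.1, -3.2]
width: 0.146
gripper_force: 35.0
```

Run:
```python
from h import *
st(); im,p=grab('side','s2'); im2,p2=grab('wrist','w4')
cv2.imwrite('pics/s2c.png',np.hstack([cv2.resize(im[120:260,240:400],None,fx=2.5,fy=2.5),cv2.resize(im2[:350],(400,350))]))
```

```text
t 7.97 tcp [ 606.7 -222.9  115.9] yaw 8.74 tilt [ 0.0008 -0.0003] w 0.146 F [-0.6 -1.1 -3.2] g 35.0 q [-0.39  0.1   1.63  0.    1.41 -0.54]
```

View pics/s2c.png

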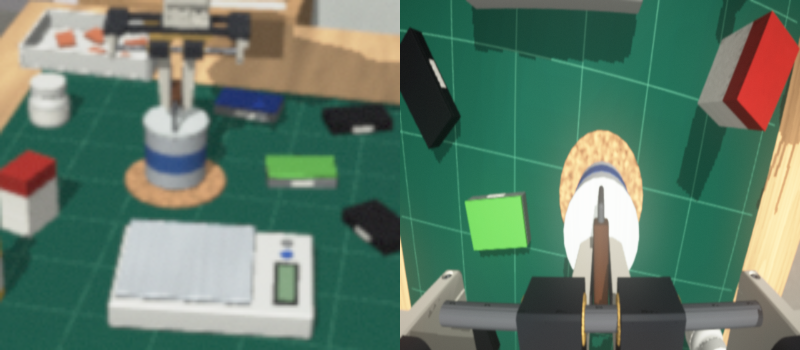

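The canister hangs upright over the mat's middle, and the pan is empty. I lower it slowly.

carry_out:
  increments: [0,0,1.5,0,0,0,0,0,0,1.5,0,0,0,0,0,0,1,0,0,0,0,0,0,0,0,0,0,0]

```text
clock: 8.57
position: [0.6065, -0.223, 0.111]
tcp_rot: [[-0.152, 0.988, -0.0], [0.988, 0.152, 0.0], [0.0, -0.0, -1.0]]
contact_force: [-0.1, 0.4, -2.9]
width: 0.148
gripper_force: 35.0
```

carry_out:
  increments: [0,0,0.7,0,0,0,0,0,0,0.5,0,0,0,0,0,0,0,0,0,0,0]

```text
clock: 8.95
position: [0.6069, -0.223, 0.1108]
tcp_rot: [[-0.152, 0.988, 0.001], [0.988, 0.152, -0.0], [-0.001, 0.001, -1.0]]
contact_force: [1.1, 1.0, 5.8]
width: 0.148
gripper_force: 35.0
```

Contact felt, so I release and rise.

carry_out:
  increments: [0,0,0,0,0,0,1,0,0,0,0,0,0,1,0,0,0,0,0,0,1,0,0,0,0,0,0,1,0,0,0,0,0,0,1,0,0,0,0,0,0,1,0,0,-15,0,0,0,1,0,0,-30,0,0,0,1,0,0,-50,0,0,0,1,0,0,-60,0,0,0,1,0,0,-60,0,0,0,1,0,0,-60,0,0,0,1,0,0,0,0,0,0,1]

```text
clock: 10.58
position: [0.6066, -0.2231, 0.3918]
tcp_rot: [[-0.152, 0.988, 0.008], [0.988, 0.152, -0.003], [-0.004, 0.007, -1.0]]
contact_force: [-0.1, 0.9, -0.6]
width: 1.001
gripper_force: 0.0
```

Run:
```python
from h import *
st(); go(535,30,360,8.4)
```

```text
t 10.57 tcp [ 606.6 -223.1  391.8] yaw 8.73 tilt [ 0.0079 -0.0033] w 1.001 F [-0.1  0.9 -0.6] g 0.0 q [-0.39  0.06  1.23 -0.    1.85 -0.54]
shift tool [261.2 -32.6  30.4] turn tool z 0.33 tilt fix about tool x,y (deg) [0.42 0.25]
```

carry_out:
  increments: [43.5,-5.4,15,0,0,0,1,43.5,-5.4,15,0,0,0,1,43.5,-5.4,15,0,0,0,1,43.5,-5.4,15,0,0,0,1,43.5,-5.4,15,0,0,0,1,43.5,-5.4,15,0,0,0,1,0,0,0,0,0,0,1,0,0,0,0,0,0,1,0,0,0,0,0,0,1]

```text
clock: 11.7
position: [0.5351, 0.0292, 0.2952]
tcp_rot: [[-0.151, 0.989, 0.0], [0.989, 0.151, -0.0], [-0.0, 0.0, -1.0]]
contact_force: [-0.4, -0.5, 0.7]
width: 0.996
gripper_force: 0.0
```

Run:
```python
from h import *
st(); im,p=grab('wrist','w5'); c=im[20:300,150:470]; cv2.imwrite('pics/w5c.png',cv2.resize(c,None,fx=2.1,fy=2.1,interpolation=cv2.INTER_CUBIC))
m=blob(im,'mat'); print(rect(p,m,.006) if m is not None else None)
t,pt=grab('top','t1'); print(rect(pt,blob(t,'mat',(379,189)),.006))
```

```text
t 11.7 tcp [535.1  29.2 295.2] yaw 8.67 tilt [ 0.0004 -0.0002] w 0.996 F [-0.4 -0.5  0.7] g 0.0 q [ 0.01 -0.2   1.62 -0.    1.72 -0.14]
[103.3 -82.2 659.9 311.2  79.1]
[ 6.064e+02 -2.243e+02  1.356e+02  1.346e+02 -4.000e-01]
```

View pics/w5c.png

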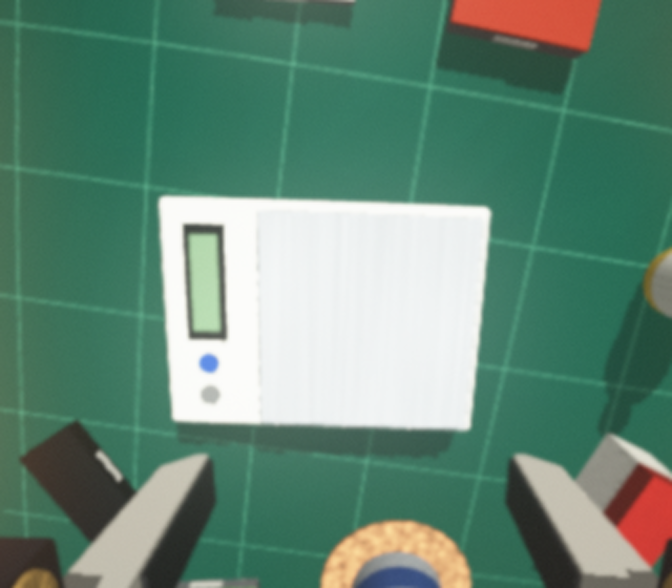

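The pan spans roughly crop (258,210), (482,214), (466,424), (260,424). I'll segment it by its grey tone.

Run:
```python
from h import *
im=cv2.imread('pics/w5.png'); p=manip.camera_params('wrist'); s=manip.observe()
print('pix', im[150,[235,255,262,268,272,276,280,300,340,365,372,376,379,382,386]].tolist())
print(im[[110,114,116,118,120,122,124,130,200,215,218,220,222,224,226],320].tolist())
h=np.array([[258,210],[482,214],[466,424],[260,424]])/2.1+[150,20]-.25
w=cast(p,h,.05)*1000; print(np.round(w),w.mean(0))
g=cv2.cvtColor(im,cv2.COLOR_BGR2HSV)
m=cv2.inRange(g,(0,6,170),(180,60,242)); m[:105]=0;m[235:]=0;m[:,:264]=0;m[:,395:]=0
m=cv2.morphologyEx(m,cv2.MORPH_OPEN,np.ones((5,5))); cs,_=cv2.findContours(m,0,cv2.CHAIN_APPROX_NONE); c=max(cs,key=cv2.contourArea)[:,0].astype(float)
print(rect(p,c,.05),cv2.minAreaRect(c.astype(np.float32)))
# whole body outline
m=cv2.inRange(g,(0,0,160),(180,70,255)); m[:105]=0;m[235:]=0
cs,_=cv2.findContours(m,0,cv2.CHAIN_APPROX_NONE); c=max(cs,key=cv2.contourArea)[:,0].astype(float)
print('body',rect(p,c,.045))
b=blob(im,'red'); print('red',rect(p,b,.026))
```

```text
pix [[248, 251, 251], [94, 103, 96], [250, 252, 252], [250, 252, 252], [245, 248, 247], [244, 244, 242], [246, 246, 243], [242, 243, 240], [242, 242, 239], [242, 242, 239], [242, 242, 239], [242, 242, 239], [237, 242, 240], [113, 131, 81], [104, 124, 66]]
[[108, 129, 70], [117, 136, 84], [209, 222, 209], [249, 251, 251], [247, 249, 249], [242, 243, 240], [240, 240, 237], [241, 241, 237], [241, 241, 238], [242, 242, 240], [243, 243, 240], [243, 242, 240], [211, 214, 208], [103, 114, 90], [87, 98, 67]]
[[455.  96.  50.]
 [606. 117.  50.]
 [627. -36.  50.]
 [472. -60.  50.]] [539.80614309  29.15246004  50.        ]Traceback (most recent call last):
  File "<stdin>", line 9, in <module>
ValueError: max() iterable argument is empty
```

Run:
```python
from h import *
p=manip.camera_params('wrist'); s=manip.observe()
A=np.eye(4);A[:3,:3]=s['tcp_rot'];A[:3,3]=s['position']; E=np.linalg.inv(A)@p['world_from_camera']
B=np.eye(4);B[:3,:3]=np.array([[-.1471,.9891,-.0002],[.9891,.1471,0],[0,-.0002,-1]]);B[:3,3]=[.5321,.0299,.401]
p1=dict(p);p1['world_from_camera']=B@E
def corners(f,y0,y1):
    im=cv2.imread(f); g=cv2.cvtColor(im,cv2.COLOR_BGR2HSV); m=cv2.inRange(g,(0,0,180),(180,60,255)); m[:y0]=0;m[y1:]=0;m[:,:200]=0;m[:,400:]=0
    cs,_=cv2.findContours(m,0,cv2.CHAIN_APPROX_NONE); c=max(cs,key=cv2.contourArea)
    h=cv2.convexHull(c); e=.02
    q=cv2.approxPolyDP(h,.03*cv2.arcLength(h,True),True)[:,0].astype(float)
    return q[np.argsort(np.arctan2(*(q-q.mean(0)).T[::-1]))],c[:,0].astype(float)
a,_=corners('pics/w1.png',100,225); b,c=corners('pics/w5.png',105,235); print(a.tolist(),b.tolist())
for u,v in zip(a,b): x,e=tri(p1,[u],p,[v]); print(np.round(x*1000,1),round(e*1000,1))
print('body',rect(p,c,.05))
w=cast(p,b,.05)*1000; print(np.round(w,1))
```

```text
[[246.0, 115.0], [371.0, 118.0], [365.0, 204.0], [250.0, 201.0]] [[226.0, 114.0], [382.0, 119.0], [373.0, 223.0], [232.0, 219.0]]
[380.3  93.3  28. ] 0.1
[608.1 121.2  55.5] 1.2
[633.1 -43.7  35. ] 0.5
[402.5 -70.2  39.1] 0.5
body [508.   27.7 227.4 165.1   6.8]
[[387.5  94.2  50. ]
 [609.4 120.7  50. ]
 [629.4 -38.1  50. ]
 [405.3 -65.3  50. ]]
```

carry_out:
  increments: [43.7,22.5,15,0,0,0,1,43.7,22.5,15,0,0,0,1,43.7,22.5,15,0,0,0,1,43.7,22.5,15,0,0,0,1,43.7,22.5,15,0,0,0,1,0,0,0,0,0,-10,1,0,0,0,0,0,-10,1,0,0,0,0,0,-10,1,0,0,0,0,0,-10,1,0,0,0,0,0,-10,1,0,0,0,0,0,-10,1,0,0,0,0,0,-10,1,0,0,0,0,0,-10,1,0,0,0,0,0,0,1,0,0,0,0,0,0,1]

```text
clock: 13.68
position: [0.6131, 0.2628, 0.2198]
tcp_rot: [[-1.0, 0.027, -0.0], [0.027, 1.0, -0.0], [0.0, -0.0, -1.0]]
contact_force: [-0.0, 0.5, 0.0]
width: 0.999
gripper_force: 0.0
```

```bash
cat >> h.py <<'E'
def near(c,z,xy,n):
    """coloured lid nearest to world xy in the wrist view, cast on z and on the table"""
    im,p=grab('wrist',n); m=mask(im,c); cs,_=cv2.findContours(m,0,cv2.CHAIN_APPROX_NONE)
    rs=[(np.hypot(*(rect(p,k[:,0].astype(float),z)[:2]-xy)),i) for i,k in enumerate(cs) if cv2.contourArea(k)>800]
    k=cs[min(rs)[1]][:,0].astype(float); r=rect(p,k,z); u=cv2.minAreaRect(k.astype(np.float32)); print(c,r,'px',np.round(u[0],1),np.round(u[1],1)); return im,p,k,r
E
python3 - <<'E'
from h import *
st(); im,p,k,r=near('red',.026,(613,262),'w6')
cv2.imwrite('pics/w6c.png',im)
go(r[0],r[1],6,r[4]+90)
E
```

```text
t 13.68 tcp [613.1 262.8 219.8] yaw 88.47 tilt [-0.0001 -0.    ] w 0.999 F [-0.   0.5  0. ] g 0.0 q [ 0.37  0.1   1.46 -0.    1.58 -1.18]
red [612.7 262.8  93.   55.8  -1.5] px [322. 180.] [68. 42.]
shift tool [ 3.000e-01 -1.000e-01  2.138e+02] turn tool z 0.02 tilt fix about tool x,y (deg) [-0.   -0.01]
```

View pics/w6.png

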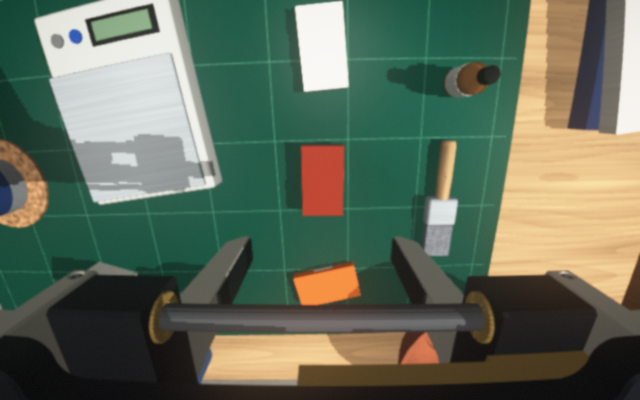

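Red's lid is centred at (322,180) under the tool and square to it. White is at (322,46) and the brush, at (440,200), is clear.

carry_out:
  increments: [0,0,60,0,0,0,1,0,0,60,0,0,0,1,0,0,55,0,0,0,1,0,0,30,0,0,0,1,0,0,10,0,0,0,1,0,0,0,0,0,0,1,0,0,0,0,0,0,0.45,0,0,0,0,0,0,0.45,0,0,0,0,0,0,0.45,0,0,0,0,0,0,0.45,0,0,0,0,0,0,0.45,0,0,0,0,0,0,0.45,0,0,0,0,0,0,0.45,0,0,0,0,0,0,0.45]
  grip_force: 25

```text
clock: 15.48
position: [0.6129, 0.2632, 0.0051]
tcp_rot: [[-1.0, 0.022, 0.0], [0.022, 1.0, 0.0], [-0.0, 0.0, -1.0]]
contact_force: [-1.3, -0.1, 4.5]
width: 0.602
gripper_force: 25.0
```

Run:
```python
from h import *
st(); im=cv2.imread('pics/w6.png')
p=manip.camera_params('wrist'); T=p['world_from_camera'].copy(); s=manip.observe(); T[:3,3]+=np.array([.6131,.2628,.2198])-s['position']; p['world_from_camera']=T
w=cast(p,[[52,80],[172,53],[214,181],[95,203]],.05)*1000; print(np.round(w),w.mean(0))
g=cv2.cvtColor(im,cv2.COLOR_BGR2GRAY)[::1,30:230]
go(539,30,200,97.5)
```

```text
t 15.47 tcp [612.9 263.2   5.1] yaw 88.73 tilt [0.0002 0.0002] w 0.602 F [-1.3 -0.1  4.5] g 25.0 q [ 0.37  0.23  1.67  0.    1.24 -1.18]
[[476. -54.  50.]
 [456.  98.  50.]
 [604. 127.  50.]
 [629. -38.  50.]] [541.14425075  33.51985884  50.        ]
shift tool [  68.7 -234.7 -195. ] turn tool z -8.77 tilt fix about tool x,y (deg) [0.01 0.01]
```

Gripped at 56 mm. I lift, turn and carry it over the pan.

carry_out:
  increments: [0,0,-10,0,0,0,0.45,0,0,-45,0,0,0,0.45,0,0,-45,0,0,0,0.45,0,0,-20,0,0,-4.6,0.45,0,0,0,0,0,-4.7,0.45,8.7,-18.3,0,0,0,0,0.45,17.4,-36.6,0,0,0,0,0.45,17.4,-36.6,0,0,0,0,0.45,17.4,-36.6,0,0,0,0,0.45,17.4,-36.6,0,0,0,0,0.45,17.4,-36.6,0,0,0,0,0.45,8.7,-18.3,0,0,0,0,0.45,0,0,0,0,0,0,0.45,0,0,30,0,0,0,0.45,0,0,20,0,0,0,0.45,0,0,8,0,0,0,0.45,0,0,0,0,0,0,0.45]

```text
clock: 17.6
position: [0.5401, 0.0314, 0.0666]
tcp_rot: [[-0.99, -0.14, -0.001], [-0.14, 0.99, 0.0], [0.001, 0.0, -1.0]]
contact_force: [0.3, 0.1, -1.7]
width: 0.595
gripper_force: 25.0
```

Run:
```python
from h import *
st(); go(540,31,55,98)
```

```text
t 17.6 tcp [540.1  31.4  66.6] yaw 98.05 tilt [-0.0008  0.    ] w 0.595 F [ 0.3  0.1 -1.7] g 25.0 q [ 0.01 -0.09  1.9   0.    1.33 -1.7 ]
shift tool [ 0.2 -0.4 11.6] turn tool z 0.05 tilt fix about tool x,y (deg) [ 0.01 -0.04]
```

carry_out:
  increments: [0,0,5,0,0,0,0.45,0,0,3,0,0,0,0.45,0,0,1.5,0,0,0,0.45,0,0,1,0,0,0,0.45,0,0,0,0,0,0,0.45]

```text
clock: 18.23
position: [0.5402, 0.031, 0.0564]
tcp_rot: [[-0.99, -0.14, -0.0], [-0.14, 0.99, -0.0], [0.0, -0.0, -1.0]]
contact_force: [-0.2, -0.2, -1.7]
width: 0.597
gripper_force: 25.0
```

carry_out:
  increments: [0,0,1,0,0,0,0.45,0,0,0.6,0,0,0,0.45,0,0,0,0,0,0,0.45]

```text
clock: 18.6
position: [0.5402, 0.0311, 0.0551]
tcp_rot: [[-0.99, -0.14, 0.0], [-0.14, 0.99, 0.0], [-0.0, 0.0, -1.0]]
contact_force: [-3.0, -0.7, 3.1]
width: 0.602
gripper_force: 25.0
```

Contact on the pan. I release it and rise.

carry_out:
  increments: [0,0,0,0,0,0,1,0,0,0,0,0,0,1,0,0,0,0,0,0,1,0,0,0,0,0,0,1,0,0,0,0,0,0,1,0,0,-10,0,0,0,1,0,0,-40,0,0,0,1,0,0,-60,0,0,0,1,0,0,-60,0,0,0,1,0,0,-25,0,0,0,1,0,0,0,0,0,0,1,0,0,0,0,0,0,1]

```text
clock: 20.1
position: [0.5399, 0.0311, 0.2488]
tcp_rot: [[-0.99, -0.14, -0.001], [-0.14, 0.99, -0.0], [0.001, 0.0, -1.0]]
contact_force: [0.1, 0.3, -0.2]
width: 0.999
gripper_force: 0.0
```

Run:
```python
from h import *
st(); im,p,k,r=near('red',.076,(540,31),'w7')
go(438,-273,210,101.7)
g=cv2.cvtColor(im,cv2.COLOR_BGR2HSV); m=cv2.inRange(g,(0,0,170),(180,70,255)); cs,_=cv2.findContours(m,0,cv2.CHAIN_APPROX_NONE)
for c in cs:
    if cv2.contourArea(c)>3000: print(rect(p,c[:,0].astype(float),.05))
cv2.imwrite('pics/w7c.png',cv2.resize(im[60:280,170:470],None,fx=2.6,fy=2.6))
```

```text
t 20.1 tcp [539.9  31.1 248.8] yaw 98.03 tilt [-0.0011 -0.    ] w 0.999 F [ 0.1  0.3 -0.2] g 0.0 q [ 0.01 -0.18  1.69  0.    1.64 -1.7 ]
red [540.3  29.8  89.7  51.4   8.1] px [321.  184.5] [69. 40.]
shift tool [ 143.2 -286.9   38.6] turn tool z -3.67 tilt fix about tool x,y (deg) [ 0.01 -0.1 ]
[505.8  24.6 226.6 164.1   6.8]
```

View pics/w7c.png

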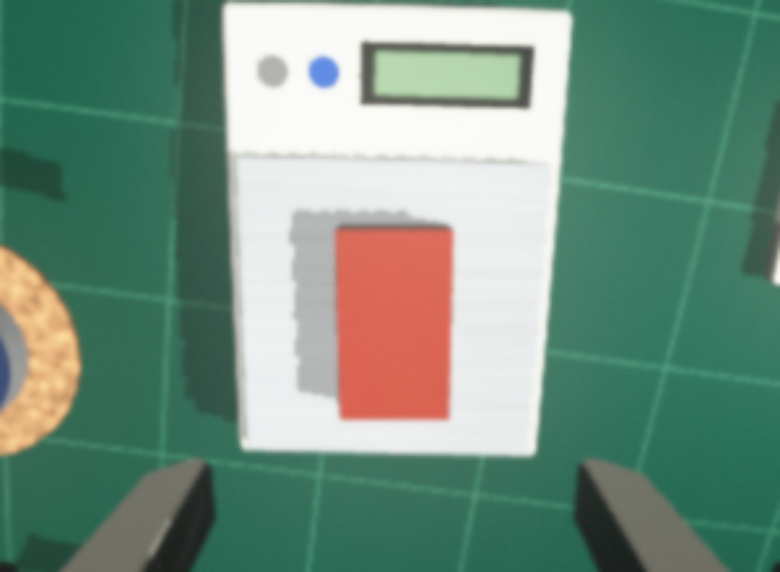

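Red lies square on the pan, at crop (395,323). The pan corners are near (235,157), (548,162), (535,452), (245,450).

Run:
```python
from h import *
p=manip.camera_params('wrist')
h=np.array([[235,157],[548,162],[535,452],[245,450]])/2.6+[170,60]
w=cast(p,h,.05)*1000; print(np.round(w),w.mean(0))
# placed red: lid outline read off the crop, cast to lid height
h=np.array([[336,227],[453,227],[449,419],[340,419]])/2.6+[170,60]
w=cast(p,h,.076)*1000; print(np.round(w),w.mean(0))
```

```text
[[472. -58.  50.]
 [453.  94.  50.]
 [606. 119.  50.]
 [627. -40.  50.]] [539.61687892  28.72802015  50.        ]
[[496.  -3.  76.]
 [488.  51.  76.]
 [583.  65.  76.]
 [591.  10.  76.]] [539.77228756  30.64450891  76.        ]
```

carry_out:
  increments: [10,-20,0,0,0,0,1,20,-40,0,0,0,0,1,20,-41,0,0,0,0,1,20,-41,0,0,0,0,1,20,-41,0,0,0,0,1,20,-41,10,0,0,0,1,20,-41,15,0,0,0,1,13,-22,14,0,0,-3.7,1,0,0,0,0,0,0,1,0,0,0,0,0,0,1]

```text
clock: 21.4
position: [0.4388, -0.2725, 0.2105]
tcp_rot: [[-0.979, -0.202, -0.0], [-0.202, 0.979, 0.001], [0.0, 0.001, -1.0]]
contact_force: [-0.2, -0.0, -0.7]
width: 1.0
gripper_force: 0.0
```

Run:
```python
from h import *
st(); im,p,k,r=near('green',.02,(438,-273),'w8')
print([np.round(rect(p,k,z),1).tolist() for z in (0.01,)])
go(r[0],r[1],5,r[4]+90)
```

```text
t 21.4 tcp [ 438.8 -272.5  210.5] yaw 101.67 tilt [-0.0005  0.0006] w 1.0 F [-0.2 -0.  -0.7] g 0.0 q [-0.61 -0.23  1.79  0.    1.59 -2.38]
green [ 437.5 -272.1   97.6   58.6   11.7] px [322.5 180. ] [72. 45.]
[[439.8, -271.6, 100.3, 60.2, 11.7]]
shift tool [  1.4   0.6 205.9] turn tool z 0.02 tilt fix about tool x,y (deg) [0.01 0.  ]
```

Green was measured at (437.5,-272.1), agreeing with the first view within 1 mm. I descend and grasp.

carry_out:
  increments: [1.2,0.5,60,0,0,0,1,0,0,60,0,0,0,1,0,0,50,0,0,0,1,0,0,27,0,0,0,1,0,0,8,0,0,0,1,0,0,0,0,0,0,1,0,0,0,0,0,0,0.45,0,0,0,0,0,0,0.45,0,0,0,0,0,0,0.45,0,0,0,0,0,0,0.45,0,0,0,0,0,0,0.45,0,0,0,0,0,0,0.45,0,0,0,0,0,0,0.45,0,0,0,0,0,0,0.45]

```text
clock: 23.2
position: [0.4374, -0.2728, 0.0059]
tcp_rot: [[-0.979, -0.203, 0.0], [-0.203, 0.979, -0.0], [-0.0, -0.0, -1.0]]
contact_force: [-1.1, 1.2, 5.2]
width: 0.595
gripper_force: 25.0
```

Run:
```python
from h import *
st()
```

```text
t 23.2 tcp [ 437.4 -272.8    5.9] yaw 101.73 tilt [ 0.0001 -0.    ] w 0.595 F [-1.1  1.2  5.2] g 25.0 q [-0.61 -0.09  2.01  0.    1.22 -2.38]
```

carry_out:
  increments: [0,0,-10,0,0,0,0.45,0,0,-45,0,0,0,0.45,0,0,-50,0,0,0,0.45,0,0,-39,0,0,3.7,0.45,-9,17.9,0,0,0,0,0.45,-18,35.8,0,0,0,0,0.45,-18,35.8,0,0,0,0,0.45,-18,35.8,0,0,0,0,0.45,-18,35.8,0,0,0,0,0.45,-18,35.8,0,0,0,0,0.45,-18,35.8,0,0,0,0,0.45,-18,35.8,0,0,0,0,0.45,-9,17.9,0,0,0,0,0.45,0,0,0,0,0,0,0.45,0,0,30,0,0,0,0.45,0,0,20,0,0,0,0.45,0,0,6,0,0,0,0.45,0,0,0,0,0,0,0.45,0,0,0,0,0,0,0.45]

```text
clock: 25.58
position: [0.5404, 0.0307, 0.0947]
tcp_rot: [[-0.99, -0.14, 0.001], [-0.14, 0.99, -0.0], [-0.001, -0.0, -1.0]]
contact_force: [0.2, 0.3, -1.3]
width: 0.603
gripper_force: 25.0
```

Run:
```python
from h import *
st(); go(540.1,30.9,82,98.05)
```

```text
t 25.57 tcp [540.4  30.7  94.7] yaw 98.02 tilt [ 0.0011 -0.    ] w 0.603 F [ 0.2  0.3 -1.3] g 25.0 q [ 0.01 -0.12  1.88 -0.    1.38 -1.7 ]
shift tool [ 0.2  0.2 12.7] turn tool z -0.03 tilt fix about tool x,y (deg) [-0.01  0.06]
```

carry_out:
  increments: [0,0,6,0,0,0,0.45,0,0,3,0,0,0,0.45,0,0,1.5,0,0,0,0.45,0,0,1,0,0,0,0.45,0,0,0,0,0,0,0.45]

```text
clock: 26.2
position: [0.54, 0.0309, 0.0823]
tcp_rot: [[-0.99, -0.14, -0.0], [-0.14, 0.99, -0.0], [0.0, -0.0, -1.0]]
contact_force: [0.0, 0.0, -1.0]
width: 0.601
gripper_force: 25.0
```

carry_out:
  increments: [0,0,0.7,0,0,0,0.45,0,0,0,0,0,0,0.45]

```text
clock: 26.45
position: [0.5401, 0.0308, 0.0819]
tcp_rot: [[-0.99, -0.14, 0.0], [-0.14, 0.99, -0.0], [-0.0, -0.0, -1.0]]
contact_force: [-2.0, 0.0, 3.7]
width: 0.598
gripper_force: 25.0
```

Contact. I release and rise.

carry_out:
  increments: [0,0,0,0,0,0,1,0,0,0,0,0,0,1,0,0,0,0,0,0,1,0,0,0,0,0,0,1,0,0,0,0,0,0,1,0,0,-10,0,0,0,1,0,0,-40,0,0,0,1,0,0,-60,0,0,0,1,0,0,-57,0,0,0,1,0,0,0,0,0,0,1,0,0,0,0,0,0,1]

```text
clock: 27.82
position: [0.5398, 0.0309, 0.2484]
tcp_rot: [[-0.99, -0.14, 0.0], [-0.14, 0.99, 0.0], [-0.0, 0.0, -1.0]]
contact_force: [-0.3, 0.0, -0.6]
width: 0.996
gripper_force: 0.0
```

Run:
```python
from h import *
st(); im,p,k,r=near('green',.096,(540,31),'w9')
go(449,266.5,210,93.9)
```

```text
t 27.82 tcp [539.8  30.9 248.4] yaw 98.03 tilt [0. 0.] w 0.996 F [-0.3  0.  -0.6] g 0.0 q [ 0.01 -0.18  1.69  0.    1.64 -1.7 ]
green [539.3  29.5  92.3  52.9   8. ] px [321.  187.5] [44. 75.]
shift tool [ 56.7 246.   37.7] turn tool z 4.13 tilt fix about tool x,y (deg) [ 0.01 -0.08]
```

Green sits within about 1 mm of red. Next is white.

carry_out:
  increments: [4,17.6,0,0,0,0,1,8.1,35.1,0,0,0,0,1,8.1,35.1,0,0,0,0,1,8.1,35.1,0,0,0,0,1,8.1,35.1,0,0,0,0,1,8.1,35.1,10,0,0,0,1,8.1,35.1,15,0,0,0,1,4,17.6,13,0,0,4.1,1,0,0,0,0,0,0,1,0,0,0,0,0,0,1]

```text
clock: 29.12
position: [0.4494, 0.2662, 0.2107]
tcp_rot: [[-0.998, -0.07, -0.0], [-0.07, 0.998, -0.0], [0.0, -0.0, -1.0]]
contact_force: [1.1, -0.4, 0.2]
width: 1.0
gripper_force: 0.0
```

Run:
```python
from h import *
st(); im,p,k,r=near('white',.015,(449,266.5),'w10')
go(r[0],r[1],5,r[4]+90)
```

```text
t 29.12 tcp [449.4 266.2 210.7] yaw 94.02 tilt [-0.0001 -0.0002] w 1.0 F [ 1.1 -0.4  0.2] g 0.0 q [ 0.49 -0.22  1.78 -0.    1.58 -1.16]
white [448.1 267.5  96.   57.8   4.1] px [323. 179.] [70. 44.]
shift tool [  1.6   1.6 205.9] turn tool z -0.12 tilt fix about tool x,y (deg) [0.   0.02]
```

carry_out:
  increments: [1.4,1.4,60,0,0,0,1,0,0,60,0,0,0,1,0,0,50,0,0,0,1,0,0,28,0,0,0,1,0,0,9,0,0,0,1,0,0,0,0,0,0,1,0,0,0,0,0,0,0.45,0,0,0,0,0,0,0.45,0,0,0,0,0,0,0.45,0,0,0,0,0,0,0.45,0,0,0,0,0,0,0.45,0,0,0,0,0,0,0.45,0,0,0,0,0,0,0.45,0,0,0,0,0,0,0.45]

```text
clock: 30.92
position: [0.4482, 0.2677, 0.0037]
tcp_rot: [[-0.998, -0.069, 0.0], [-0.069, 0.998, 0.0], [-0.0, 0.0, -1.0]]
contact_force: [-1.3, 0.1, 5.4]
width: 0.598
gripper_force: 25.0
```

Run:
```python
from h import *
st()
```

```text
t 30.93 tcp [448.2 267.7   3.7] yaw 93.93 tilt [0.0002 0.0002] w 0.598 F [-1.3  0.1  5.4] g 25.0 q [ 0.49 -0.07  1.99  0.    1.22 -1.15]
```

carry_out:
  increments: [0,0,-10,0,0,0,0.45,0,0,-45,0,0,0,0.45,0,0,-55,0,0,0,0.45,0,0,-51,0,0,-4.1,0.45,-4.1,-17.7,0,0,0,0,0.45,-8.2,-35.3,0,0,0,0,0.45,-8.2,-35.3,0,0,0,0,0.45,-8.2,-35.3,0,0,0,0,0.45,-8.2,-35.3,0,0,0,0,0.45,-8.2,-35.3,0,0,0,0,0.45,-8.2,-35.3,0,0,0,0,0.45,-4.1,-17.7,0,0,0,0,0.45,0,0,0,0,0,0,0.45,0,0,30,0,0,0,0.45,0,0,18,0,0,0,0.45,0,0,6,0,0,0,0.45,0,0,0,0,0,0,0.45,0,0,0,0,0,0,0.45]

```text
clock: 33.17
position: [0.5398, 0.031, 0.1115]
tcp_rot: [[-0.99, -0.14, 0.001], [-0.14, 0.99, -0.0], [-0.001, -0.0, -1.0]]
contact_force: [-0.5, 0.3, -1.4]
width: 0.602
gripper_force: 25.0
```

Run:
```python
from h import *
st(); go(539.9,30.8,99.7,98.05)
```

```text
t 33.17 tcp [539.8  31.  111.5] yaw 98.04 tilt [ 0.0011 -0.    ] w 0.602 F [-0.5  0.3 -1.4] g 25.0 q [ 0.01 -0.13  1.86 -0.    1.41 -1.7 ]
shift tool [-0.1 -0.2 11.8] turn tool z -0.01 tilt fix about tool x,y (deg) [-0.01  0.06]
```

carry_out:
  increments: [0,0,6,0,0,0,0.45,0,0,3,0,0,0,0.45,0,0,1.5,0,0,0,0.45,0,0,0,0,0,0,0.45]

```text
clock: 33.67
position: [0.5394, 0.0309, 0.1]
tcp_rot: [[-0.99, -0.14, -0.0], [-0.14, 0.99, 0.0], [0.0, 0.0, -1.0]]
contact_force: [0.3, 0.2, -1.3]
width: 0.601
gripper_force: 25.0
```

carry_out:
  increments: [0,0,0.7,0,0,0,0.45,0,0,0,0,0,0,0.45]

```text
clock: 33.92
position: [0.5396, 0.0309, 0.0997]
tcp_rot: [[-0.99, -0.14, 0.0], [-0.14, 0.99, -0.0], [-0.0, -0.0, -1.0]]
contact_force: [-2.0, 0.2, 3.8]
width: 0.597
gripper_force: 25.0
```

Contact. I release, rise and check.

carry_out:
  increments: [0,0,0,0,0,0,1,0,0,0,0,0,0,1,0,0,0,0,0,0,1,0,0,0,0,0,0,1,0,0,0,0,0,0,1,0,0,-10,0,0,0,1,0,0,-40,0,0,0,1,0,0,-60,0,0,0,1,0,0,-40,0,0,0,1,0,0,0,0,0,0,1,0,0,0,0,0,0,1]

```text
clock: 35.3
position: [0.5393, 0.0309, 0.2489]
tcp_rot: [[-0.99, -0.14, -0.0], [-0.14, 0.99, -0.0], [0.0, 0.0, -1.0]]
contact_force: [0.4, -0.4, 0.1]
width: 1.003
gripper_force: 0.0
```

Run:
```python
from h import *
st(); im,p=grab('wrist','w11'); s,_=grab('side','s3')
cv2.imwrite('pics/fin.png',np.hstack([cv2.resize(im[60:280,170:470],(400,293)),cv2.resize(s[120:267,230:430],(400,293))]))
```

```text
t 35.3 tcp [539.3  30.9 248.9] yaw 98.03 tilt [-0.0004 -0.    ] w 1.003 F [ 0.4 -0.4  0.1] g 0.0 q [ 0.01 -0.19  1.69 -0.    1.64 -1.7 ]
```

View pics/fin.png

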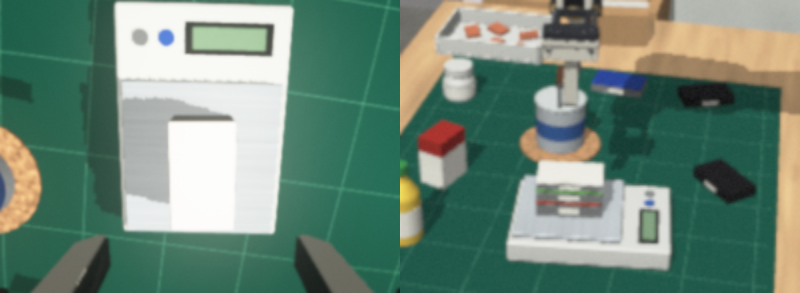

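The pile is flush and square on the pan: white lid at (202,175) in the left crop, stack at (571,188) in the right. The canister stands on the mat at (560,125).

```bash
python3 -c "
from station import manip
print(manip.job_done())"
```

```text
the job is handed in; nothing more can be done
None
```

I handed the job in at about 35 s. The canister stands upright on the cork mat and the red, green and white cases are piled flush in the middle of the pan; the last pictures agree, but hand-in returned no verdict.

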